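Close up the breaker row

TASK

Push the loose three-pole circuit breaker with the blue toggle across the table to close up the row on the fixture: its end flush against the aluminium fence and its long side flush against the neighbouring breaker. Only push it with the fingers, without gripping or lifting it or tipping it over, leave the other loose things where they are, and take the hand away.

Things in the scene. Friction and masses are not known exactly. Their poses are not given: they have to be found in the camera images.
- breaker: Loose white three-pole breaker, one wide blue toggle, standing on its back. 85 mm long (x), 54 mm wide (y). Stepped from the side: 40 mm high all along, plus a nose (x -22.5 to +22.5 mm, y -23 to +23 mm) 56 mm high; toggle to 61 mm. 0.3 to 0.5 kg, slides with plain friction. Origin: centre of its underside, z up. Starts turned up to 0.35 rad to the fixture, at its open -x, -y side.
- fixture: Row fixture, fixed to the table. Origin: on the table at the inner corner of fence and neighbouring breaker. x = 0 is the face of the aluminium fence (30 mm high, 14 mm thick, y from -220 to +100 mm, lying on the +x side of that face). y = 0 is the long side of the neighbouring breaker. Table flat and free on the -x, -y side.
- seat (a point): Point on the table where the loose breaker's origin lies when it is home in the corner: 42.5 mm before the fence face, 27 mm beside the neighbour's side (fixture frame x -42.5, y -27 mm). Axes as the fixture's; the breaker's x is then parallel to the fixture's x.
- neighbour (a point): Underside centre of the fixed white two-pole breaker (black toggle), 85 mm (x) by 36 mm (y), same stepped outline as the loose one. Axes as the fixture's. On its +y side follow a fixed one-pole breaker (red toggle) and a grey end block; together they fill x -85 to 0, y 0 to +70 mm of the fixture frame, up to 61 mm high.
- small_breaker: A bystander: loose white one-pole breaker with a green toggle, 85 mm (x) by 18 mm (y), 61 mm high, standing on the table. Origin: centre of its underside. Leave alone.
- cover: A bystander: loose grey plastic box cover, 80 mm (x) by 55 mm (y) by 21 mm high, lying on the table. Origin: centre of its underside. Leave alone.
- meter: A bystander: loose orange multimeter, 160 mm (x) by 78 mm (y) by 45 mm high, lying on the table beyond the fence. Origin: centre of its underside. Leave alone.
Things that resemble listed ones, but are neither listed nor needed, are in the scene too. Of the things that look like the breaker, the middle-sized one is meant.

How it is judged:
At the end, for the whole second after the job is handed in: The three-pole breaker stands upright and at rest on the table in the fixture's corner: its end within 3 mm of the fence, its side within 3 mm of the neighbouring breaker, turned by less than 2 degrees to it; the small breaker, the cover and the meter are each within 12 mm of where they began (x of breaker in the frame of fixture between -0.0455 and -0.0395 m and y of breaker in the frame of fixture between -0.03 and -0.024 m and angle between the x axis of breaker and the x axis of fixture, either way round below 0.035 rad and angle between breaker's own z axis and vertical below 0.05 rad and height (world z) of breaker below 0.004 m and linear speed of breaker below 0.01 m/s and distance of each of small_breaker, cover, meter from where it was at the start of the episode below 0.012 m); the robot touches nothing.
It fails at once if the three-pole breaker is lifted more than 8 mm off the table (height (world z) of breaker above 0.008 m).
It fails at once if the three-pole breaker is tipped by more than about 14 degrees (angle between breaker's own z axis and vertical above 0.25 rad).
It fails at once if the three-pole breaker is gripped: pressed by the fingers on two opposite sides at once (((contact force between the fingers and breaker_c2 above 1.5 N or contact force between the fingers and breaker_c3 above 1.5 N) and (contact force between the fingers and breaker_c4 above 1.5 N or contact force between the fingers and breaker_c5 above 1.5 N)) or (contact force between the fingers and breaker_c6 above 1.5 N and contact force between the fingers and breaker_c7 above 1.5 N)).
It fails at once if a bystander is knocked more than 20 mm out of place (distance of any of small_breaker, cover, meter from where it was at the start of the episode above 0.02 m).
It also fails if it takes over 54 s, if anything falls off the work surface, if the arm or the gripper's body presses on something with over 40 N, if the wrist force passes 120 N, or if a joint passes its speed limit or range.

ROBOT

A 7-joint arm with a two-finger parallel gripper is mounted at the origin on the work surface. World frame = base frame: x ahead of the robot, y to its left, z up, the work surface at z = 0. Lengths are in m, angles in rad, forces in N, time in s.
With the tool pointing down it reaches from about 0.425 to 0.925 m from the base axis. Payload 6.8 kg.
Tool frame: the origin (TCP) lies on the centre line of the jaws, within the pads' length; the fingertips stand 25 mm ahead of it and the grasp point (between the pads) lies 6 mm ahead of it; z points along the fingers, y is the direction in which the jaws open and shut (so a half turn about z gives the same grasp; the last joint's range is limited). The gripper opens to 85 mm and grips with 20 to 120 N. Pads are 22 mm wide; open, the fingers measure 114 mm over their backs; the gripper's body (76 mm by 85 mm) begins 54 mm behind the grasp point. The pads swing forward as they close: fully open they stand 13 mm farther back than shut.
Start: joints at [1.066, 0.477, 0.022, 1.555, -0.011, 1.109, -0.083], TCP at [0.261, -0.623, 0.256] pointing down, gripper open.
Joint ranges: [-2.96, 2.96], [-0.34, 2.1], [-1.41, 1.46], [0.24, 2.44], [-1.37, 4.51], [0.17, 1.92], [-2.96, 2.96]. Speed limits (rad/s): [2.39, 2.39, 3.14, 3.14, 3.14, 3.14, 3.14].

INTERFACE

Orientations are given as a unit quaternion [w, x, y, z].
In Python, from station import status, cams, order, models gives the robot as it stands.
- The arm moves only by the tool move_arm, never from a script. Its argument "steps" is one flat list of numbers, 7 for each row, row after row: the gripper's target within -1 to 1 (fully open at 1, half-way at 0, shut at -1), then the shift along the world's x, y, z in cm, then the turn, a rotation vector about the world's x, y, z in degrees. A call has 1 to 8 rows; each row shifts and turns the commanded pose from where the row before left it; what a row does not reach is not made up. A row lasts 1/10 s, in which the tool goes at most 50 mm and 8.59 degrees, less where a joint would pass 70% of its speed; a pose out of reach is approached as far as the arm can. A call with a gripper value outside its range is refused whole. The fingers move at their own pace and stop on an object; "newtons" is the grip in N (left out, the last holds). Time passes only in rows, so rows that do not move let the fingers close. It gives the time, the measured TCP pose, the force and the opening at its end, in the units of the state.
- status.get_obs(): the state, without advancing time (a new reading comes with each control period).
- cams.read_camera(name): name is "scene" or "top" or "wrist"; returns a dict with "pixels" (420x560x3 uint8, red, green, blue), "mtx" (3x3 intrinsics, pixels), "T" (4x4, takes a point from camera to world coordinates); the wrist camera has in their place "T_tool_cam" (4x4, takes a point from camera to tool coordinates, whose origin is the TCP and whose axes are the flange's). Camera axes: x right, y down, z forward; pixel columns grow to the right and rows downward; lengths in m; the calibration is good to about 2 mm. A picture is of the moment at which its call begins: read the wrist's pose just before it. There is no depth.
- order.hand_in(): hands the job in, once; it reports no verdict.
Trained networks look in the newest picture that a camera, given by its name, has taken for a name from the list of things; names that differ only in an ending like _2 or _b are one class to them, and where a whole thing is asked for, a point or a joint stands for the part that bears it (a point fixed in the world has none). Each returns a list of dicts, best first, with "score" (0 to 1); they miss things now and then, are a little off and sometimes report something else, mostly with a low value. They report only what shows in the picture. A call takes as long as a camera call. They do not tell look-alikes from the thing itself.
- models.silhouettes(camera, query): "region" (420x560 bool, what is visible of it) and "box" ([centre column, centre row, width, height] in pixels, round what is visible of it).
- models.place_of(camera, query): "position" ([row, column] in pixels: a listed point, or the origin of a listed thing).
The state is a dict: "t": time; "q": joint angles; "joint_vel": joint speeds; "joint_torque": joint torques, N m; "eef_pos": TCP position; "tool_rot": TCP orientation; "contact_force": force on the tool from outside, world axes, zero at the start; "torque": the same for the moment, N m; "gripper_width": opening from 0.0 (shut) to 1.0 (fully open).
Only numpy, scipy, OpenCV 4.12 (cv2) and the standard library are available. Lean on these libraries where they do the work, as an engineer would, in place of code of your own. Each camera call takes 0.05 s, during which the arm holds its last target.

## Working session

There is one attempt and no reset: what is moved stays moved. The work goes in short steps, Python scripts to look and compute and a tool call to move; the robot and the scene stay as the last step left them, time stands still between calls to the robot, and variables do not carry over. Pictures are saved under pics/ and viewed, and the job is handed in when it is done.

Besides the shell and the picture viewer there is one more tool, called after "Call:" as name(argument=value, ...), one argument or row to a line, values as JSON. move_arm: Moves the arm, as the interface text tells. Its arguments: {"type":"object","properties":{"steps":{"type":"array"},"newtons":{"type":"number"}},"required":["steps"]}

```bash
mkdir -p pics; ls
cat > h.py <<'E'
import numpy as np, cv2
from station import status,cams,order,models
def shot(n,f):
    c=cams.read_camera(n); cv2.imwrite('pics/'+f+'.png',c['pixels'][:,:,::-1]); return c
def ray(c,col,row,z):
    d=np.linalg.inv(c['mtx'])@[col,row,1]; T=np.array(c['T']); d=T[:3,:3]@d; o=T[:3,3]
    return o+d*(z-o[2])/d[2]
def proj(c,p):
    T=np.linalg.inv(c['T']); q=T[:3,:3]@np.array(p)+T[:3,3]; q=c['mtx']@q; return q[:2]/q[2]
E
python3 - <<'E'
from h import *
print({k:np.round(v,3) for k,v in status.get_obs().items()})
for n in('top','scene'):
    c=shot(n,n+'0'); print(n,np.round(c['T'],3).tolist(),c['mtx'].tolist())
    for q in('breaker','fixture','neighbour','seat','small_breaker','cover','meter'):
        for r in models.place_of(n,q)[:4]: 
            p=r['position']; print(q,round(r['score'],2),np.round(p),np.round(ray(c,p[1],p[0],0),3))
E
```

```text
pics
{'t': np.float64(0.0), 'q': array([ 1.066,  0.478,  0.022,  1.556, -0.012,  1.109, -0.083]), 'joint_vel': array([-0.002,  0.   ,  0.001,  0.001, -0.   ,  0.001, -0.002]), 'joint_torque': array([ 1.0000e-03, -5.9646e+01,  1.6090e+00, -2.8120e+01,  1.3000e-02,
        9.0000e-03,  0.0000e+00]), 'eef_pos': array([ 0.261, -0.622,  0.255]), 'tool_rot': array([-0.001,  0.98 ,  0.197, -0.   ]), 'contact_force': array([ 0.61 , -0.119, -0.017]), 'torque': array([-0.031, -0.005,  0.015]), 'gripper_width': np.float64(1.002)}
top [[0.074, -0.974, 0.214, 0.359], [-0.997, -0.072, 0.019, -0.01], [-0.003, -0.215, -0.977, 1.091], [0.0, 0.0, 0.0, 1.0]] [[502.10921319322136, 0.0, 282.3565669655768], [0.0, 502.10921319322136, 205.92555082953808], [0.0, 0.0, 1.0]]
breaker 0.73 [226. 312.] [ 0.558 -0.059  0.   ]
breaker 0.67 [298. 272.] [0.395 0.017 0.   ]
breaker 0.6 [274. 355.] [ 0.461 -0.157  0.   ]
breaker 0.23 [191. 258.] [0.63  0.067 0.   ]
fixture 0.79 [172. 251.] [0.671 0.086 0.   ]
fixture 0.73 [191. 260.] [0.63  0.062 0.   ]
neighbour 0.66 [188. 241.] [0.632 0.105 0.   ]
seat 0.55 [190. 261.] [0.631 0.061 0.   ]
seat 0.3 [223. 313.] [ 0.564 -0.06   0.   ]
small_breaker 0.93 [237. 394.] [ 0.547 -0.239  0.   ]
cover 0.64 [202. 160.] [0.589 0.283 0.   ]
meter 0.88 [131. 252.] [0.769 0.094 0.   ]
scene [[-0.141, 0.845, -0.516, 1.034], [0.99, 0.122, -0.07, 0.051], [0.004, -0.52, -0.854, 0.806], [0.0, 0.0, 0.0, 1.0]] [[384.084776845592, 0.0, 279.9912734851381], [0.0, 384.084776845592, 208.52173420348038], [0.0, 0.0, 1.0]]
breaker 0.93 [214. 259.] [ 0.57  -0.063  0.   ]
breaker 0.72 [175. 231.] [ 0.464 -0.155  0.   ]
fixture 0.73 [261. 315.] [0.673 0.084 0.   ]
small_breaker 0.76 [198. 187.] [ 0.549 -0.249  0.   ]
small_breaker 0.47 [248. 328.] [0.636 0.11  0.   ]
cover 0.69 [241. 405.] [0.595 0.288 0.   ]
meter 0.94 [299. 315.] [0.762 0.091 0.   ]
```

View pics/top0.png

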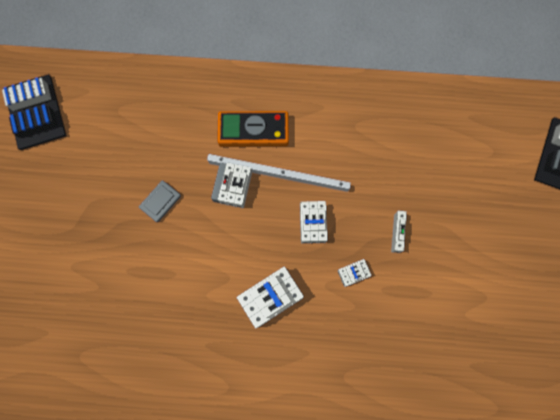

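View pics/scene0.png

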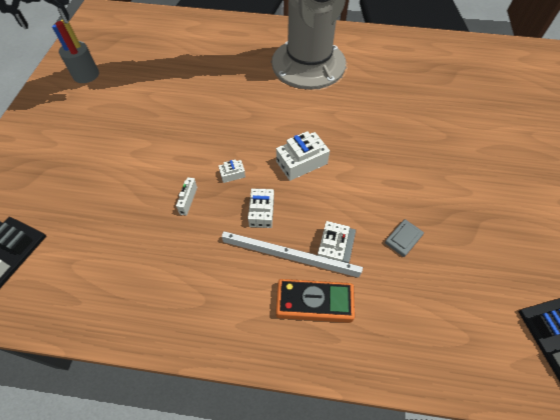

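Run:
```python
import cv2
a=cv2.imread('pics/top0.png')[140:330,200:420]
cv2.imwrite('pics/crop0.png',cv2.resize(a,None,fx=3,fy=3,interpolation=cv2.INTER_CUBIC))
```

```text
(no output)
```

View pics/crop0.png

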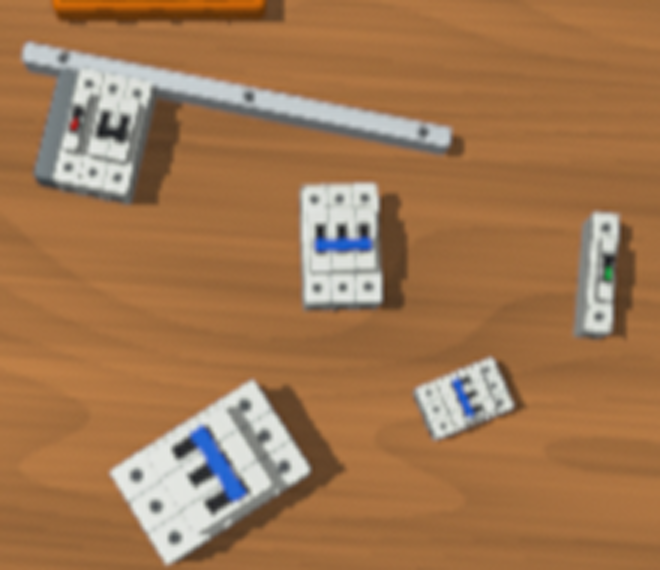

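Three things carry a wide blue toggle (top picture): the large one at (270,297), the middle one at (314,222) and the small one at (355,272). The middle one at (314,222) is meant. It is middle-sized, and next to the 85 mm neighbour it has the right length. The crop confirms three poles and one wide blue bar. Next I measure the yaws.

Run:
```python
from h import *
c=cams.read_camera('top')
# fence top edges ends
for a in((209,155),(209,161),(350,183),(351,188)): print(a,ray(c,*a,0.03))
k=lambda x,y:(200+x/3,140+y/3)
print('breaker low corners (z .04)')
for a in((303,185),(378,183),(305,306),(382,304)): print(ray(c,*k(*a),0.04))
w=shot('wrist','w0');print(np.round(w['T_tool_cam'],3).tolist(),w['mtx'])
```

```text
(209, 155) [0.69522878 0.18039846 0.03      ]
(209, 161) [0.68142384 0.17893653 0.03      ]
(350, 183) [ 0.65399789 -0.13366668  0.03      ]
(351, 188) [ 0.64289142 -0.13634767  0.03      ]
breaker low corners (z .04)
[ 0.60209308 -0.02950908  0.04      ]
[ 0.60749428 -0.08293694  0.04      ]
[ 0.51510536 -0.03667299  0.04      ]
[ 0.52050315 -0.09057256  0.04      ]
[[0.001, -0.952, -0.305, 0.078], [1.0, 0.001, -0.0, -0.0], [0.0, -0.305, 0.952, -0.116], [0.0, 0.0, 0.0, 1.0]] [[317.943849     0.         279.03423448]
 [  0.         317.943849   207.93417765]
 [  0.           0.           1.        ]]
```

The picture shows the fence running from (209,158) to (350,186), the breaker beside it at (314,222), and its yaw about 0.2 rad to the fixture. I'm moving the wrist camera over, jaws parallel to the fixture's x.

Call:
move_arm(
  steps=[0,2.26,4.28,0,0,0,4,0,2.26,4.28,0,0,0,4,0,2.26,4.28,0,0,0,4,0,2.26,4.28,0,0,0,4,0,2.26,4.28,0,0,0,4,0,2.26,4.28,0,0,0,4,0,2.26,4.28,0,0,0,4,0,2.26,4.28,0,0,0,4],
)

```text
t: 1.7
eef_pos: [0.4423, -0.2785, 0.2567]
tool_rot: [0.0, 0.887, 0.461, 0.0]
contact_force: [1.1, -0.5, -0.2]
gripper_width: 0.501
```

Call:
move_arm(
  steps=[0,2.26,4.28,0,0,0,4,0,2.26,4.28,0,0,0,4,0,2.26,4.28,0,0,0,4,0,2.26,4.28,0,0,0,4,0,2.26,4.28,0,0,0,4,0,2.26,4.28,0,0,0,4,0,2.26,4.28,0,0,0,4,0,0,0,0,0,0,0],
)

```text
t: 2.5
eef_pos: [0.6016, 0.0281, 0.2568]
tool_rot: [-0.001, 0.747, 0.665, 0.003]
contact_force: [-0.1, 2.0, 0.3]
gripper_width: 0.501
```

```bash
cat >> h.py <<'E'
from scipy.spatial.transform import Rotation as R
def wshot(f):
    o=status.get_obs(); c=shot('wrist',f); T=np.eye(4); w=o['tool_rot']
    T[:3,:3]=R.from_quat([w[1],w[2],w[3],w[0]]).as_matrix(); T[:3,3]=o['eef_pos']
    c=dict(c); c['T']=T@np.array(c['T_tool_cam']); return c,o
def yaw(o):
    w=o['tool_rot']; X=R.from_quat([w[1],w[2],w[3],w[0]]).as_matrix()[:,0]; return np.degrees(np.arctan2(X[1],X[0]))
E
python3 - <<'E'
from h import *
c,o=wshot('w1'); print(o['t'],o['eef_pos'],yaw(o),o['gripper_width'],np.round(o['q'],2))
import pickle; pickle.dump(c,open('w1.pkl','wb'))
E
```

```text
2.5 [0.60162148 0.02808138 0.25676474] 83.40564993964547 0.5010488677077796 [ 0.22  0.4  -0.48  1.71  0.2   1.08 -0.43]
```

View pics/w1.png

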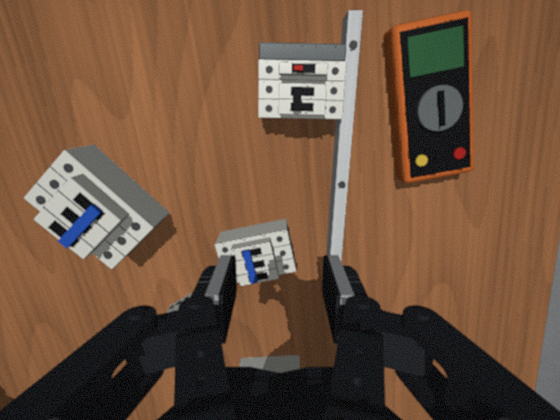

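The wrist picture shows the fence from (355,12) to (335,255), the neighbour's block around (302,85) and the breaker at (257,250). I'm enlarging it to read edges.

Run:
```python
import cv2
a=cv2.imread('pics/w1.png')
cv2.imwrite('pics/c1a.png',cv2.resize(a[0:150,240:390],None,fx=4,fy=4,interpolation=cv2.INTER_CUBIC))
cv2.imwrite('pics/c1b.png',cv2.resize(a[170:300,200:360],None,fx=4,fy=4,interpolation=cv2.INTER_CUBIC))
```

```text
(no output)
```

View pics/c1a.png

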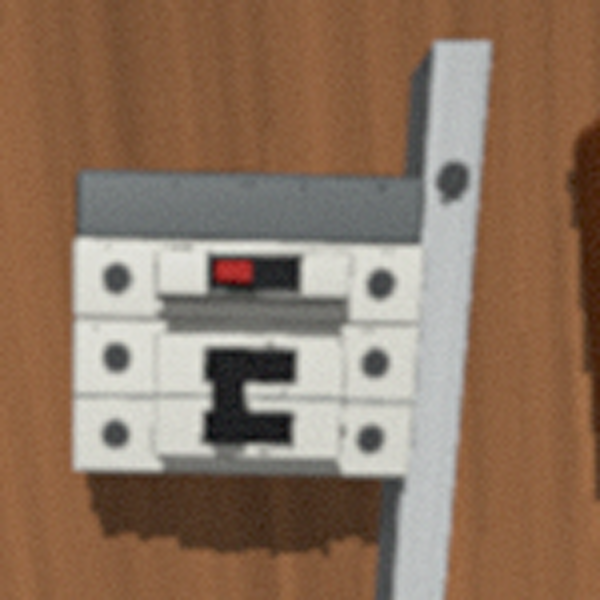

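View pics/c1b.png

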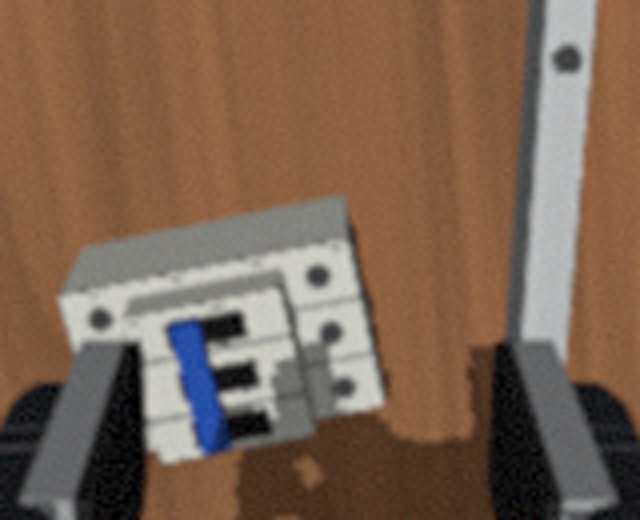

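```bash
cat > fit.py <<'E'
from h import *
from scipy.optimize import least_squares
def fit(c,pts,lines,x0):
    def P(p,X): 
        a=p[2]; return proj(c,[p[0]+np.cos(a)*X[0]-np.sin(a)*X[1],p[1]+np.sin(a)*X[0]+np.cos(a)*X[1],X[2]])
    def f(p):
        r=[]
        for X,u in pts: r+=list(P(p,X)-u)
        for X,Y,u in lines:
            A,B=P(p,X),P(p,Y); d=(B-A)/np.linalg.norm(B-A); r.append(d[0]*(u[1]-A[1])-d[1]*(u[0]-A[0]))
        return np.array(r)
    s=least_squares(f,x0,loss='soft_l1'); return s.x,f(s.x)
E
python3 - <<'E'
from fit import *; import pickle
c=pickle.load(open('w1.pkl','rb'))
a=lambda x,y:np.array((240+x/4,y/4)); b=lambda x,y:np.array((200+x/4,170+y/4))
L0,L1=(0,-.2,.03),(0,.1,.03)
F,r=fit(c,[((0,.1,.03),a(432,40)),((.014,.1,.03),a(492,40)),((-.085,0,.04),a(75,470)),((0,0,.04),a(409,472)),((-.085,.054,.04),a(75,238))],
 [(L0,L1,a(393,595)),(L0,L1,b(543,0)),(L0,L1,b(523,340))],[.67,.08,-.12])
print(F,np.round(r,1))
B,r=fit(c,[((-.0425,.027,.04),b(60,295)),((.0425,.027,.04),b(350,240)),((.0425,-.027,.04),b(384,402)),((-.0425,.027,0),b(88,245)),((.0425,.027,0),b(345,197))],[],[.56,-.06,.08])
print(B,np.round(r,1))
# top
t=cams.read_camera('top')
k=lambda x,y:np.array((200+x/3,140+y/3))
B2,r=fit(t,[((.0425,.027,.04),k(303,185)),((.0425,-.027,.04),k(378,183)),((-.0425,.027,.04),k(305,306)),((-.0425,-.027,.04),k(382,304))],[],[.56,-.06,.08]);print('top B',B2,np.round(r,1))
F2,r=fit(t,[((0,.1,.03),(209,161)),((0,-.22,.03),(350.5,188.5)),((-.085,0,.04),k(118,199)),((-.085,.054,.04),k(52,185))],[],[.67,.08,-.12]);print('top F',F2,np.round(r,1))
for FF,BB in((F,B),(F2,B2)):
    Ri=R.from_euler('z',FF[2]).as_matrix()[:2,:2].T
    print('rel',Ri@(BB[:2]-FF[:2]),BB[2]-FF[2])
E
```

```text
[ 0.67296879  0.08731585 -0.13144584] [ 0.4 -0.5  0.1 -0.2 -0.5  0.3  0.   1.3 -0.6 -0.2 -0.  -1.   0.2]
[ 0.56552386 -0.05629385  0.08934345] [-0.4  0.3  0.2 -0.1  0.6  1.5 -1.3 -0.2  0.6 -1.1]
top B [ 0.56125358 -0.05992173  0.08840075] [-0.1  0.4  0.   0.7  0.1 -0.7  0.  -0.4]
top F [ 0.66775419  0.08439268 -0.12543475] [-2.2  0.4 -0.7  0.6  3.1 -0.4  0.6 -0.5]
rel [-0.08769546 -0.15645339] 0.22078928456995536
rel [-0.08760926 -0.15650446] 0.21383550103895493
```

Wrist and top fits agree on the breaker's pose relative to the fixture: x −88 mm, y −156 mm, turned 0.22 rad. Going behind its −y side now, with the two half-open fingers spread along the fixture's x.

Call:
move_arm(
  steps=[0,-1.18,-3.85,0,0,0,0,0,-1.18,-3.85,0,0,0,0,0,-1.17,-3.85,0,0,0,0,0,-1.17,-3.85,0,0,0,0,0,0,0,-4.5,0,0,0,0,0,0,-4.5,0,0,0,0,0,0,-4.5,0,0,0,0,0,0,-4.5,0,0,0],
)

```text
t: 3.4
eef_pos: [0.5518, -0.1373, 0.0752]
tool_rot: [0.001, 0.752, 0.659, -0.0]
contact_force: [-0.1, -0.5, -1.1]
gripper_width: 0.503
```

Run:
```python
from h import *
o=status.get_obs(); print(o['t'],o['eef_pos'],yaw(o),o['contact_force'])
t=shot('top','t1'); s=shot('scene','s1')
cv2.imwrite('pics/t1c.png',np.hstack([cv2.resize(t['pixels'][150:300,240:420,::-1],None,fx=2.2,fy=2.2),cv2.resize(s['pixels'][130:280,170:350,::-1],None,fx=2.2,fy=2.2)]))
```

```text
3.4 [ 0.55180089 -0.13728435  0.07516836] 82.49870985742365 [-0.14101024 -0.50792382 -1.11205423]
```

View pics/t1c.png

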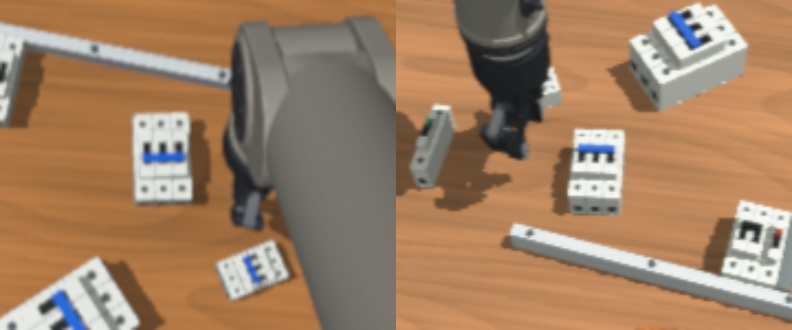

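Clear: the fingers sit between the breaker and the small green one. Going down and pushing along the fixture's +y.

Call:
move_arm(
  steps=[0,0,0,-2.5,0,0,0,0,0,0,-1.5,0,0,0,0,0.2,1.5,0,0,0,0,0,0.2,1.5,0,0,0,0,0,0.2,1.5,0,0,0,0,0,0.2,1.5,0,0,0,0,0,0.2,1.5,0,0,0,0,0,0.2,1.5,0,0,0,0],
)

```text
t: 4.3
eef_pos: [0.5659, -0.0444, 0.0376]
tool_rot: [0.001, 0.751, 0.661, 0.0]
contact_force: [-0.4, -5.7, 5.0]
gripper_width: 0.498
```

Run:
```python
from h import *
c,o=wshot('w2'); print(o['t'],o['eef_pos'],yaw(o),o['contact_force'])
t=shot('top','t2'); s=shot('scene','s2')
cv2.imwrite('pics/t2c.png',np.hstack([cv2.resize(c['pixels'][:,:,::-1],(400,300)),cv2.resize(s['pixels'][130:280,170:370,::-1],(400,300))]))
```

```text
4.3 [ 0.56592972 -0.04440644  0.03755854] 82.69635436758023 [-0.39935968 -5.68160678  5.04709821]
```

View pics/t2c.png

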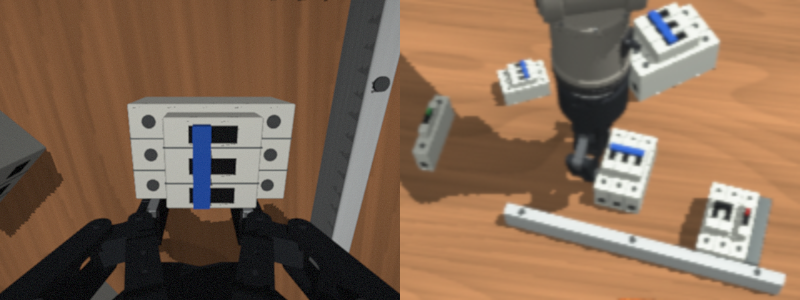

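The breaker is squared up on both fingers. Pushing on another 6 cm, then looking again.

Call:
move_arm(
  steps=[0,0.2,1.5,0,0,0,0,0,0.2,1.5,0,0,0,0,0,0.2,1.3,0,0,0,0,0,0.1,1.0,0,0,0,0,0,0.1,0.7,0,0,0,0,0,0,0,0,0,0,0],
)

```text
t: 5.05
eef_pos: [0.573, 0.0173, 0.0363]
tool_rot: [-0.0, 0.75, 0.662, 0.001]
contact_force: [-0.1, 0.5, -0.0]
gripper_width: 0.501
```

Run:
```python
from h import *
import pickle
c,o=wshot('w3'); print(o['t'],o['eef_pos'],yaw(o),o['contact_force'])
pickle.dump(c,open('w3.pkl','wb'))
cv2.imwrite('pics/w3c.png',cv2.resize(c['pixels'][0:300,130:530,::-1],None,fx=2,fy=2,interpolation=cv2.INTER_CUBIC))
```

```text
5.05 [0.57301447 0.01733297 0.03628809] 82.83702718875847 [-0.0761732   0.47073962 -0.02750845]
```

View pics/w3c.png

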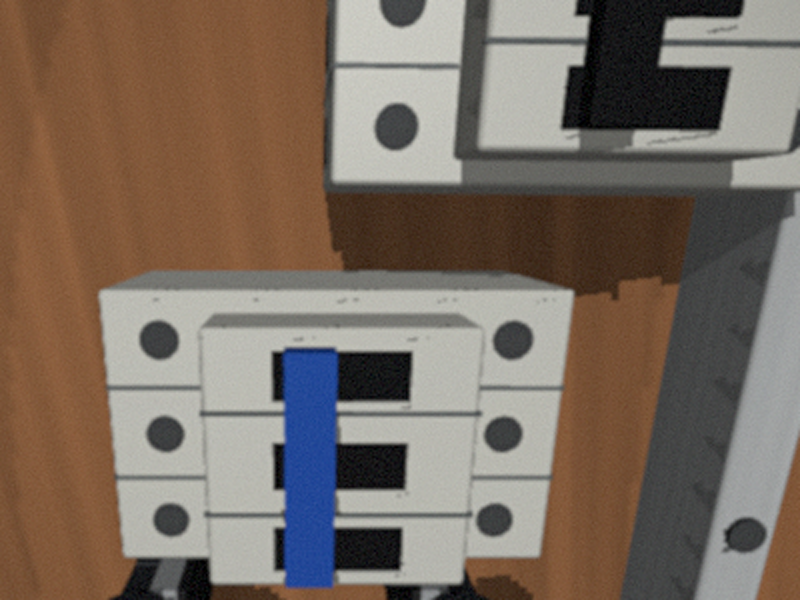

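```bash
cat > rel.py <<'E'
from h import *
def rel(c,F,pts):
    for a in pts:
        p=ray(c,a[0],a[1],.04); Rz=R.from_euler('z',F[2]).as_matrix()[:2,:2].T
        print(a,np.round(p,4),np.round(Rz@(p[:2]-F[:2]),4))
E
python3 - <<'E'
from rel import *; import pickle
c=pickle.load(open('w3.pkl','rb')); k=lambda x,y:(130+x/2,y/2)
rel(c,np.array([.673,.0873,-.1314]),[k(330,186),k(800,189),k(100,290),k(573,290),k(123,556),k(541,556)])
# fence top line
p=[ray(c,*k(785,260),.03),ray(c,*k(693,600),.03)];d=p[0]-p[1];print(p,np.arctan2(-d[0],d[1]))
E
```

```text
(295.0, 93.0) [0.5884 0.0986 0.04  ] [-0.0854  0.0002]
(530.0, 94.5) [0.6664 0.0885 0.04  ] [-0.0067  0.0003]
(180.0, 145.0) [0.5465 0.0866 0.04  ] [-0.1253 -0.0173]
(416.5, 145.0) [0.6288 0.0763 0.04  ] [-0.0424 -0.0167]
(191.5, 278.0) [0.5397 0.0344 0.04  ] [-0.1253 -0.0699]
(400.5, 278.0) [0.6228 0.024  0.04  ] [-0.0415 -0.0693]
[array([0.67242684, 0.07536627, 0.03      ]), array([0.65994501, 0.00239786, 0.03      ])] -0.16941824417461068
```

Call:
move_arm(
  steps=[0,0.1,0.6,0,0,0,0,0,0.07,0.5,0,0,0,0,0,0.03,0.3,0,0,0,0,0,0,0,0,0,0,0,0,-0.2,-1.5,0,0,0,0,0,-0.4,-3.0,0,0,0,0,0,0,0,4,0,0,0,0,0,0,5,0,0,0],
)

```text
t: 5.9
eef_pos: [0.5667, -0.0182, 0.1251]
tool_rot: [-0.002, 0.751, 0.66, -0.002]
contact_force: [1.2, 0.3, 0.1]
gripper_width: 0.503
```

Run:
```python
from rel import *; import pickle
o=status.get_obs();print(o['t'],o['eef_pos'],yaw(o),o['contact_force'])
c=shot('top','t3'); F=[.673,.0873,-.1314]
for a in((285,268),(302,293),(238,296)):
  for z in (.0,.085):
    p=ray(c,*a,z); Rz=R.from_euler('z',F[2]).as_matrix()[:2,:2].T; print(a,z,p,Rz@(p[:2]-F[:2]))
c,o=wshot('w4');pickle.dump(c,open('w4.pkl','wb'))
cv2.imwrite('pics/w4c.png',cv2.resize(c['pixels'][:,:,::-1],(800,600)))
```

```text
5.9 [ 0.56671932 -0.01821145  0.12514518] 82.57330219421159 [1.23048869 0.27867492 0.05816627]
(285, 268) 0.0 [ 0.46175815 -0.00541492  0.        ] [-0.19727311 -0.11959304]
(285, 268) 0.085 [ 0.45375446 -0.00580309  0.085     ] [-0.20515695 -0.12102652]
(302, 293) 0.0 [ 0.41119563 -0.04562474  0.        ] [-0.24213138 -0.16608104]
(302, 293) 0.085 [ 0.40713223 -0.0428794   0.085     ] [-0.24651945 -0.16389176]
(238, 296) 0.0 [0.39475965 0.09055566 0.        ] [-0.27626833 -0.03322807]
(238, 296) 0.085 [0.39197709 0.0826886  0.085     ] [-0.27799614 -0.04139188]
```

View pics/w4c.png

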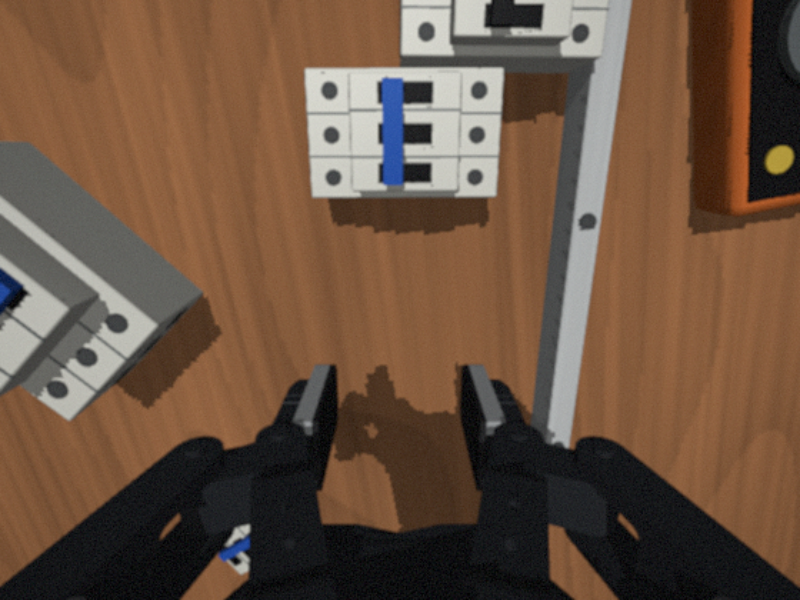

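The breaker is a few millimetres short of the neighbour, still parallel, with a gap to the fence. I'm taking the hand behind its −x end and turning it 90°.

Call:
move_arm(
  steps=[-0.5,-0.55,0.88,0,0,0,-8.2,-0.5,-0.55,0.88,0,0,0,-8.2,-0.5,-0.55,0.88,0,0,0,-8.2,-0.5,-0.55,0.88,0,0,0,-8.2,-0.5,-0.55,0.88,0,0,0,-8.2,-0.5,-0.55,0.88,0,0,0,-8.2,-0.5,-0.55,0.88,0,0,0,-8.2,-0.5,-0.55,0.88,0,0,0,-8.2],
)

```text
t: 6.8
eef_pos: [0.5246, 0.0542, 0.1263]
tool_rot: [0.0, 0.989, 0.146, 0.0]
contact_force: [-0.4, -0.5, 0.3]
gripper_width: 0.247
```

Call:
move_arm(
  steps=[-0.5,-0.55,0.88,0,0,0,-8.2,-0.5,-0.55,0.88,0,0,0,-8.2,-0.5,-0.55,0.88,0,0,0,-8.2,-0.5,0,0,0,0,0,0],
)

```text
t: 7.2
eef_pos: [0.5077, 0.0818, 0.1262]
tool_rot: [-0.0, 0.998, -0.065, -0.0]
contact_force: [0.0, -0.6, -0.2]
gripper_width: 0.25
```

Run:
```python
from rel import *; import pickle
F=np.array([.673,.0873,-.1314])
c=pickle.load(open('w4.pkl','rb')); rel(c,F,[(.7*x,.7*y) for x,y in((305,68),(503,68),(311,197),(497,195),(401,55),(605,57))])
c,o=wshot('w5');pickle.dump(c,open('w5.pkl','wb'));print(o['t'],o['eef_pos'],yaw(o),o['contact_force'],o['gripper_width'])
Rz=R.from_euler('z',F[2]).as_matrix()[:2,:2].T; print(Rz@(o['eef_pos'][:2]-F[:2]))
cv2.imwrite('pics/w5c.png',cv2.resize(c['pixels'][:,:,::-1],(800,600)))
```

```text
(213.5, 47.599999999999994) [0.5482 0.0991 0.04  ] [-0.1253 -0.0046]
(352.09999999999997, 47.599999999999994) [0.6308 0.0887 0.04  ] [-0.042  -0.0042]
(217.7, 137.89999999999998) [0.5408 0.0465 0.04  ] [-0.1257 -0.0578]
(347.9, 136.5) [0.6251 0.0365 0.04  ] [-0.0409 -0.0566]
(280.7, 38.5) [0.5888 0.0989 0.04  ] [-0.085   0.0005]
(423.5, 39.9) [0.6736 0.0874 0.04  ] [0.0006 0.0002]
7.2 [0.5076822  0.08181882 0.12624031] -7.4373510714900615 [ 0.04174951 -0.566467   -0.20636572] 0.24992843665952247
[-0.16317451 -0.02709423]
```

View pics/w5c.png

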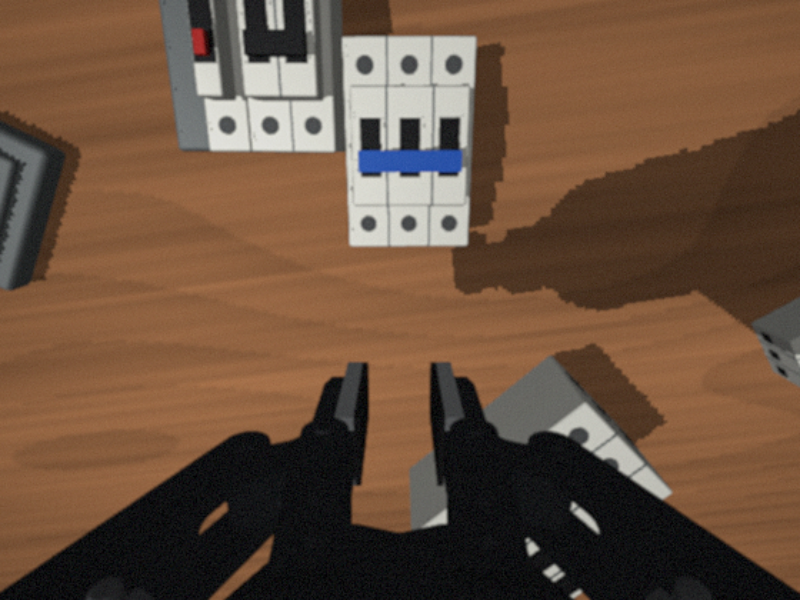

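Call:
move_arm(
  steps=[-0.5,-0.08,-0.6,-4.3,0,0,0,-0.5,0,0,-4.3,0,0,0,-0.5,1.5,-0.2,0,0,0,0,-0.5,1.0,-0.13,0,0,0,0,-0.5,1.0,-0.13,0,0,0,0,-0.5,1.0,-0.13,0,0,0,0,-0.5,1.0,-0.13,0,0,0,0,-0.5,0.4,-0.05,0,0,0,0],
)

```text
t: 8.05
eef_pos: [0.5679, 0.0673, 0.041]
tool_rot: [-0.0, 0.998, -0.065, 0.001]
contact_force: [-5.2, 0.6, 4.6]
gripper_width: 0.254
```

Run:
```python
from rel import *; import pickle
F=np.array([.673,.0873,-.1314])
c,o=wshot('w6');pickle.dump(c,open('w6.pkl','wb'));print(o['t'],o['eef_pos'],yaw(o),o['contact_force'],o['gripper_width'])
Rz=R.from_euler('z',F[2]).as_matrix()[:2,:2].T; print(Rz@(o['eef_pos'][:2]-F[:2]))
cv2.imwrite('pics/w6c.png',cv2.resize(c['pixels'][:,:,::-1],(800,600)))
```

```text
8.05 [0.56787784 0.06733451 0.04095309] -7.471256737389823 [-5.16028109  0.6317868   4.58413374] 0.25371333167285703
[-0.10160003 -0.03356672]
```

View pics/w6c.png

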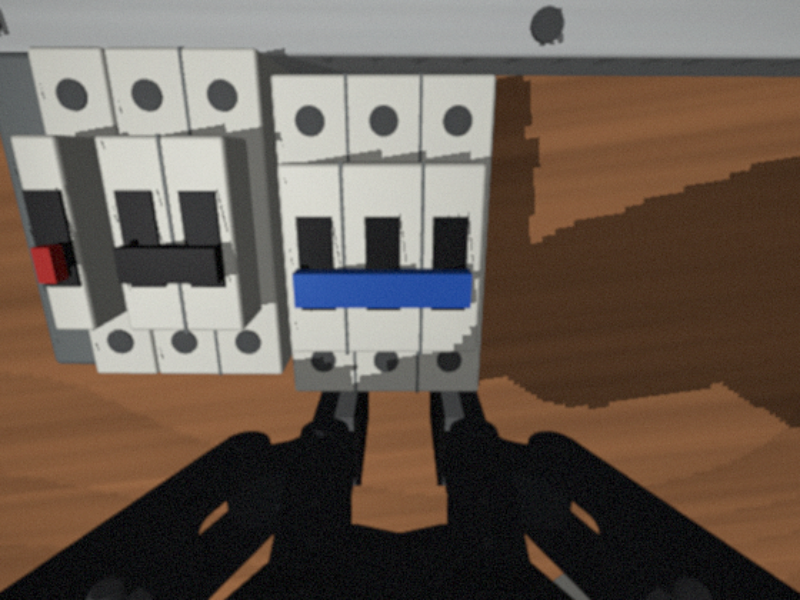

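About 6–7 mm remain to the fence, and about 4 mm to the neighbour. Creeping on.

Call:
move_arm(
  steps=[-0.5,0.2,-0.03,0,0,0,0,-0.5,0.15,-0.02,0,0,0,0,-0.5,0.1,-0.01,0,0,0,0,-0.5,0.1,-0.01,0,0,0,0,-0.5,0,0,0,0,0,0],
)

```text
t: 8.6
eef_pos: [0.5711, 0.0671, 0.0404]
tool_rot: [0.0, 0.998, -0.065, -0.001]
contact_force: [-6.0, 0.7, 3.9]
gripper_width: 0.248
```

Call:
move_arm(
  steps=[-0.5,0.1,-0.01,0,0,0,0,-0.5,0.1,-0.01,0,0,0,0],
)

```text
t: 8.8
eef_pos: [0.5731, 0.0669, 0.0404]
tool_rot: [0.0, 0.998, -0.065, -0.001]
contact_force: [-5.0, 0.1, 3.2]
gripper_width: 0.251
```

Run:
```python
from rel import *; import pickle
F=np.array([.673,.0873,-.1314])
c,o=wshot('w7');pickle.dump(c,open('w7.pkl','wb'));print(o['t'],o['eef_pos'],yaw(o),o['contact_force'],o['gripper_width'])
Rz=R.from_euler('z',F[2]).as_matrix()[:2,:2].T; print(Rz@(o['eef_pos'][:2]-F[:2]))
cv2.imwrite('pics/w7c.png',cv2.resize(c['pixels'][0:300,:400,::-1],(800,600)))
```

```text
8.8 [0.57309253 0.06692601 0.04038582] -7.427444293128046 [-5.03001418  0.11328692  3.15608524] 0.2509527567280092
[-0.09637676 -0.03328845]
```

View pics/w7c.png

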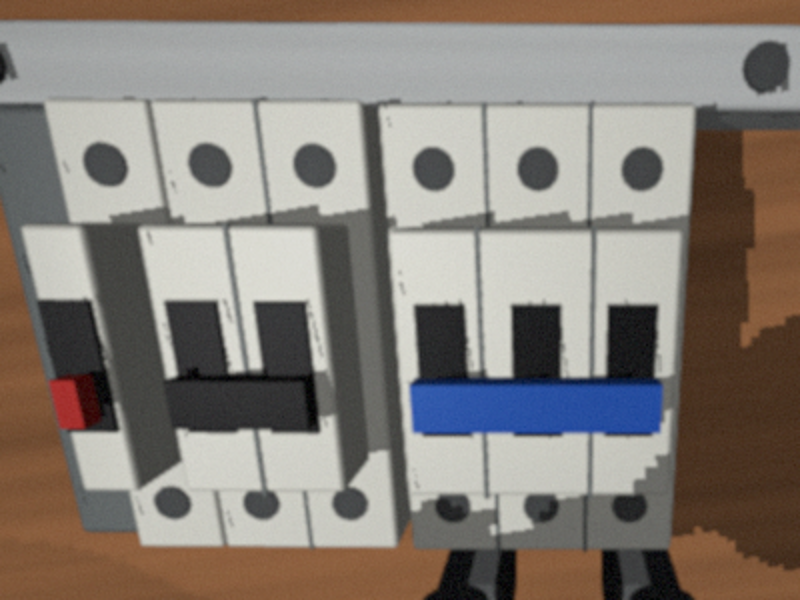

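Less than 1 mm to the fence; the force is still only sliding friction. I'm nudging until it rises.

Call:
move_arm(
  steps=[-0.5,0.1,-0.01,0,0,0,0,-0.5,0,0,0,0,0,0],
)

```text
t: 9.05
eef_pos: [0.5733, 0.0669, 0.0402]
tool_rot: [0.0, 0.998, -0.065, -0.002]
contact_force: [-7.9, 1.5, 5.7]
gripper_width: 0.245
```

Call:
move_arm(
  steps=[-0.5,0.1,-0.01,0,0,0,0,-0.5,0,0,0,0,0,0],
)

```text
t: 9.25
eef_pos: [0.5734, 0.0669, 0.0401]
tool_rot: [0.0, 0.998, -0.065, -0.003]
contact_force: [-9.8, 1.1, 7.7]
gripper_width: 0.254
```

The position has stalled and the force is rising, so the end is on the fence. I'm backing off and going round to the −y side for the last few millimetres.

Call:
move_arm(
  steps=[-0.5,-1.2,0.15,0,0,0,0,-0.5,-2.0,0.25,0,0,0,0,-0.4,0,0,4.5,0,0,0,-0.4,0,0,4.5,0,0,0,-0.4,0.64,-0.74,0,0,0,8.2,-0.4,0.64,-0.74,0,0,0,8.2,-0.4,0.64,-0.74,0,0,0,8.2,-0.4,0.64,-0.74,0,0,0,8.2],
)

```text
t: 10.05
eef_pos: [0.5706, 0.0405, 0.1308]
tool_rot: [0.0, 0.975, 0.222, 0.001]
contact_force: [0.1, 0.2, -0.2]
gripper_width: 0.3
```

Call:
move_arm(
  steps=[-0.4,0.64,-0.74,0,0,0,8.2,-0.4,0.64,-0.74,0,0,0,8.2,-0.4,0.64,-0.74,0,0,0,8.2,-0.4,0.64,-0.74,0,0,0,8.2,-0.4,0.64,-0.74,0,0,0,8.2,-0.4,0.64,-0.74,0,0,0,8.2,-0.4,0.64,-0.74,0,0,0,8.2,-0.4,0,0,0,0,0,0],
)

```text
t: 10.85
eef_pos: [0.6155, -0.0127, 0.1304]
tool_rot: [0.001, 0.751, 0.66, 0.001]
contact_force: [0.5, -0.6, -1.0]
gripper_width: 0.303
```

Run:
```python
from rel import *; import pickle
F=np.array([.673,.0873,-.1314])
c,o=wshot('w8');pickle.dump(c,open('w8.pkl','wb'));print(o['t'],o['eef_pos'],yaw(o),o['contact_force'],o['gripper_width'])
Rz=R.from_euler('z',F[2]).as_matrix()[:2,:2].T; print(Rz@(o['eef_pos'][:2]-F[:2]))
cv2.imwrite('pics/w8c.png',cv2.resize(c['pixels'][:,:,::-1],(800,600)))
```

```text
10.85 [ 0.6155472  -0.01266941  0.13037386] 82.66149691405283 [ 0.53577183 -0.57783487 -1.04246028] 0.30273319751582556
[-0.04385931 -0.10663521]
```

View pics/w8c.png

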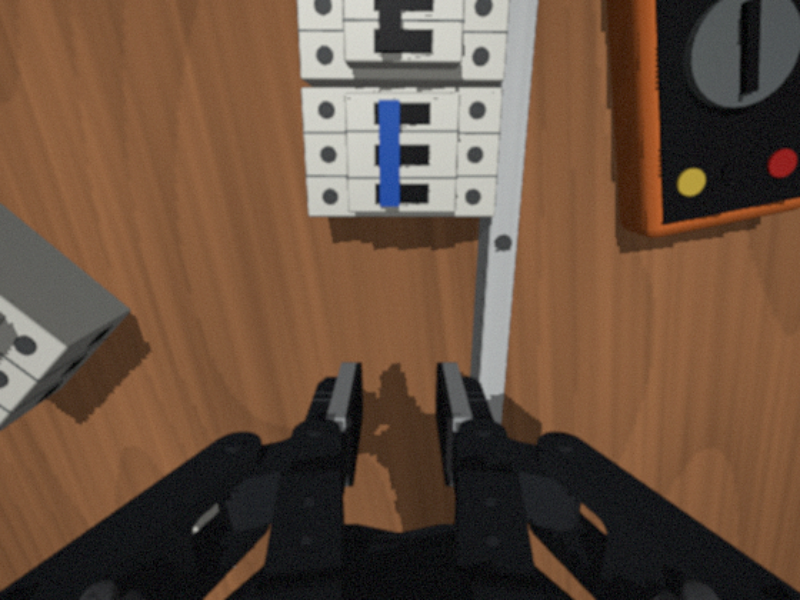

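Call:
move_arm(
  steps=[-0.4,-0.8,0.1,-3.0,0,0,0,-0.4,0,0,-3.0,0,0,0,-0.4,0,0,-1.5,0,0,0,-0.4,0,0,-1.3,0,0,0,-0.4,0,0,0,0,0,0],
)

```text
t: 11.4
eef_pos: [0.6057, -0.0096, 0.0411]
tool_rot: [-0.001, 0.751, 0.661, -0.001]
contact_force: [-1.4, -0.3, 0.7]
gripper_width: 0.301
```

Call:
move_arm(
  steps=[-0.4,0.13,1.0,0,0,0,0,-0.4,0.13,1.0,0,0,0,0,-0.4,0.13,1.0,0,0,0,0,-0.4,0.05,0.4,0,0,0,0,-0.4,0.03,0.2,0,0,0,0,-0.4,0.03,0.2,0,0,0,0,-0.4,0,0,0,0,0,0],
)

```text
t: 12.1
eef_pos: [0.6116, 0.0273, 0.0424]
tool_rot: [0.0, 0.751, 0.661, -0.0]
contact_force: [0.4, -0.8, 0.9]
gripper_width: 0.299
```

Run:
```python
from rel import *; import pickle
F=np.array([.673,.0873,-.1314])
c,o=wshot('w9');pickle.dump(c,open('w9.pkl','wb'));print(o['t'],o['eef_pos'],yaw(o),o['contact_force'],o['gripper_width'])
Rz=R.from_euler('z',F[2]).as_matrix()[:2,:2].T; print(Rz@(o['eef_pos'][:2]-F[:2]))
cv2.imwrite('pics/w9c.png',cv2.resize(c['pixels'][0:300,130:530,::-1],(800,600)))
```

```text
12.1 [0.61157981 0.02727335 0.04241333] 82.68459756420766 [ 0.38486866 -0.78623804  0.92958202] 0.2985572235157748
[-0.05302589 -0.06755659]
```

View pics/w9c.png

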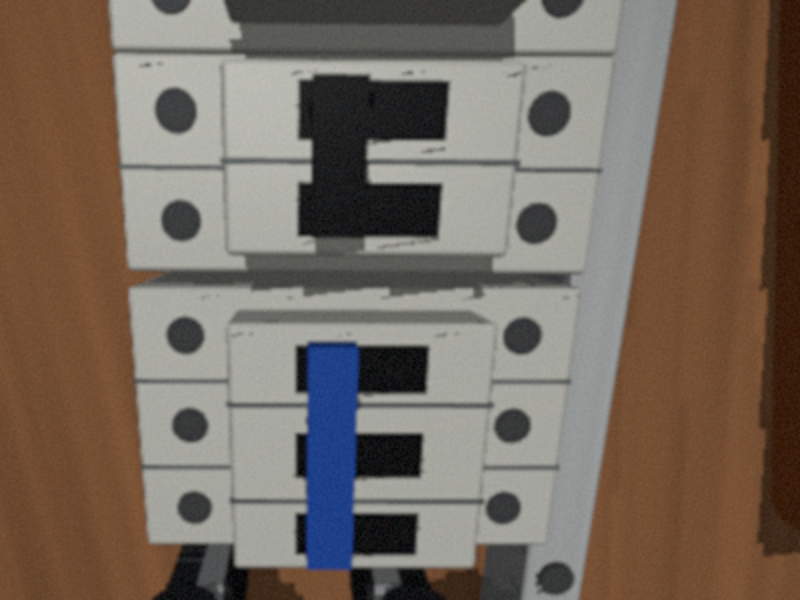

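A gap of about 3 mm is left at row 280, and the end is still on the fence. Creeping on.

Call:
move_arm(
  steps=[-0.4,0.03,0.2,0,0,0,0,-0.4,0.02,0.15,0,0,0,0,-0.4,0,0,0,0,0,0],
)

```text
t: 12.45
eef_pos: [0.6119, 0.0298, 0.0423]
tool_rot: [0.001, 0.751, 0.66, -0.001]
contact_force: [-1.1, -4.7, 2.6]
gripper_width: 0.303
```

Call:
move_arm(
  steps=[-0.4,0.01,0.1,0,0,0,0,-0.4,0,0,0,0,0,0],
)

```text
t: 12.65
eef_pos: [0.6119, 0.0299, 0.0423]
tool_rot: [0.001, 0.751, 0.66, -0.001]
contact_force: [-2.6, -7.3, 4.4]
gripper_width: 0.303
```

Call:
move_arm(
  steps=[-0.4,0.01,0.1,0,0,0,0,-0.4,0,0,0,0,0,0],
)

```text
t: 12.85
eef_pos: [0.6119, 0.03, 0.0423]
tool_rot: [0.001, 0.751, 0.66, -0.002]
contact_force: [-2.6, -8.4, 5.1]
gripper_width: 0.302
```

Run:
```python
from rel import *; import pickle
F=np.array([.673,.0873,-.1314])
c,o=wshot('w10');pickle.dump(c,open('w10.pkl','wb'));print(o['t'],o['eef_pos'],yaw(o),o['contact_force'],o['gripper_width'])
Rz=R.from_euler('z',F[2]).as_matrix()[:2,:2].T; print(Rz@(o['eef_pos'][:2]-F[:2]))
cv2.imwrite('pics/w10c.png',cv2.resize(c['pixels'][0:300,130:530,::-1],(800,600)))
```

```text
12.85 [0.6118543  0.02998211 0.04234969] 82.56829112749408 [-2.58863283 -8.42252944  5.09315865] 0.3023452010839053
[-0.05310868 -0.06483523]
```

View pics/w10c.png

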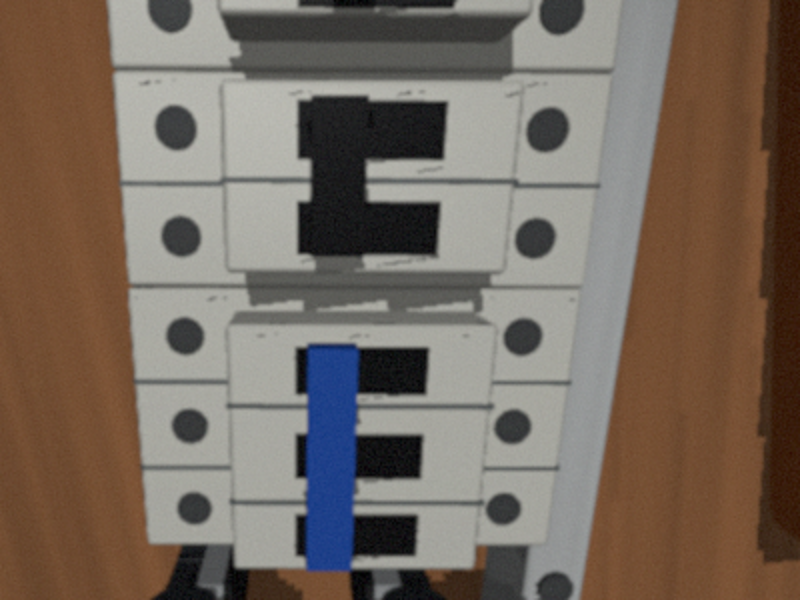

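The breaker is flush: its ends line up at columns 130 and 578, there is no gap at row 287, and the position has stalled with rising force. Taking the hand away.

Call:
move_arm(
  steps=[-0.4,-0.07,-0.5,0,0,0,0,-0.4,-0.2,-1.5,0,0,0,0,-0.4,-0.4,-3.0,0,0,0,0,-0.4,0,0,4,0,0,0,-0.4,0,0,5,0,0,0,-0.4,0,0,5,0,0,0,-0.4,0,-3,2,0,0,0,-0.4,0,0,0,0,0,0],
)

```text
t: 13.7
eef_pos: [0.6075, -0.0514, 0.2062]
tool_rot: [0.003, 0.752, 0.659, 0.002]
contact_force: [0.1, -0.0, -0.5]
gripper_width: 0.302
```

Run:
```python
from h import *
c,o=wshot('w11'); print(o['t'],o['eef_pos'],yaw(o),o['contact_force'])
t=shot('top','t11')
for q in('small_breaker','cover','meter'):
    for r in models.place_of('top',q)[:1]: 
        p=r['position']; print(q,round(r['score'],2),np.round(p),np.round(ray(t,p[1],p[0],0),3))
s=shot('scene','s11')
for q in('small_breaker','cover','meter'):
    for r in models.place_of('scene',q)[:1]: 
        p=r['position']; print(q,round(r['score'],2),np.round(p),np.round(ray(s,p[1],p[0],0),3))
cv2.imwrite('pics/f.png',np.hstack([cv2.resize(c['pixels'][0:210,140:420,::-1],(480,360)),cv2.resize(s['pixels'][150:330,170:330+0,::-1],(320,360))]))
```

```text
13.7 [ 0.60750913 -0.05137764  0.20619015] 82.43774402199318 [ 6.45808015e-02 -3.51275201e-04 -4.67624406e-01]
cover 0.94 [203. 161.] [0.585 0.28  0.   ]
meter 0.62 [131. 250.] [0.769 0.098 0.   ]
small_breaker 0.94 [197. 186.] [ 0.547 -0.253  0.   ]
cover 0.98 [239. 404.] [0.59  0.284 0.   ]
meter 0.6 [301. 318.] [0.766 0.1   0.   ]
```

View pics/f.png

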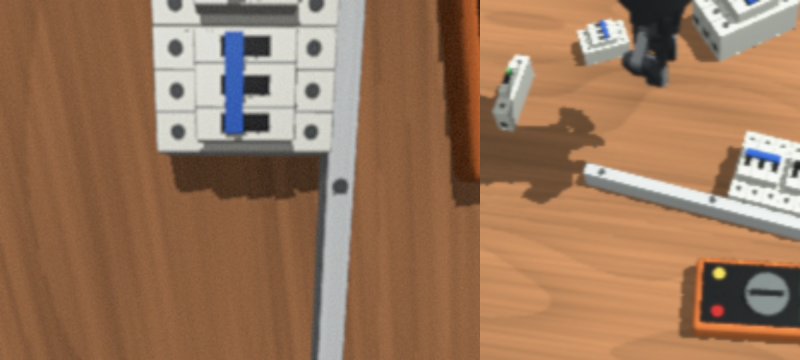

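View pics/w11.png

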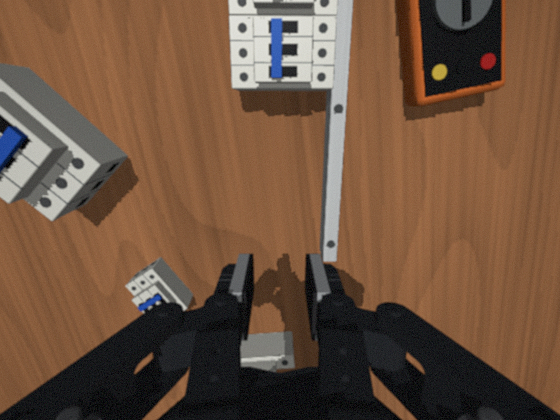

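The breaker stands flush in the corner at about (283,48), nothing else has been moved, and the hand is clear. Handing in.

```bash
python3 -c "
from station import order; print(order.hand_in())"
```

```text
the job is handed in; nothing more can be done
None
```

I pushed the middle-sized blue-toggle breaker into the corner and handed the job in after about 14 s of robot time. I used two spread fingers on one face at a time: first along the fixture's y, then x up to the fence, then y again up to the neighbour.

**Contact:** Both final pushes ended with the position stalled and the force rising, to roughly 10 N at the fence and 9 N at the neighbour. The last close pictures show no visible gap on either side and the breaker's edges parallel to the neighbour's.

**Bystanders:** The detectors put the cover, the meter and the small breaker within a few mm of where they started. The largest difference was the scene camera's 9–10 mm for the meter; the top camera shows 4 mm, and nothing came near it. The arm hid the small breaker from the top camera, so only the scene camera checked it (about 4 mm).

**Camera disagreement:** The top and wrist cameras differed by about 4–5 mm on absolute position, but agreed on the breaker's position relative to the fixture.

**Hand:** It is well clear at 0.2 m height, with no contact force.

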